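# Lock the lathe spindle and hold the chuck guard open

### The arm

A 6-joint arm with a two-finger parallel gripper is mounted at the origin on a cart in front of the work surface, level with it; the furniture and walls round the work are solid. World frame = base frame: x ahead of the robot, y to its left, z up, the work surface at z = 0. Lengths are in m, angles in rad, forces in N, time in s.
With the tool pointing down it reaches from about 0.4 to 0.825 m from the base axis. Payload 7 kg.
Tool frame: the origin (TCP) lies at the very end of the fingers, on their centre line; the grasp point (between the pads) lies arm.hold_point_z behind it (arm.hold_point_z is the distance from the TCP to the grasp point, in m); z points along the fingers, y is the line along which they close (so a half turn about z gives the same grasp; the last joint's range is limited). The gripper opens to 88 mm and grips with 3 to 60 N. Pads are 19 mm wide; open, the fingers measure 130 mm over their backs; the gripper's body (78 mm by 193 mm) begins 47 mm behind the grasp point.
Start: joints at [-1.039, 0.359, 0.012, 0, -1.224, -0.288], TCP at [0.163, -0.655, 0.227] pointing down, gripper open.
Joint ranges: [-3.07, 3.07], [-1.43, 2.12], [-1.02, 1.25], [-3.03, 1.67], [-3.05, -0], [-3.03, 3.03]. Speed limits (rad/s): [2.39, 2.39, 3.01, 3.14, 3.14, 3.14].

### API

Orientations are given as [roll, pitch, yaw] about the fixed x, y, z axes, in that order (R = Rz(yaw) Ry(pitch) Rx(roll)).
In Python, from station import arm gives the robot as it stands.
- The arm moves only by the shell command python3 -m creep [FORCE], which reads ROWS from standard input. ROWS is a JSON list of rows, 1 to 20 of them, each of 5 numbers: the finger opening in m, then dx, dy, dz in m, then a turn about the tool's z in rad; each row is the pose to reach, as a shift and turn from the pose commanded when the command began, along the tool's axes at that moment; what a row does not reach only later rows make up. A row lasts 1/12 s, in which the tool goes at most 0.0417 m and 0.125 rad, less where a joint would pass 70% of its speed; a pose out of reach is approached as far as the arm can. The fingers move at their own pace and stop on an object; FORCE is the grip in N (left out, the last holds). Time passes only in rows, so rows that do not move let the fingers close. It prints the time, the measured TCP pose, the force, the opening and the grip force at its end. Input that does not fit is refused with a message, and nothing moves.
- arm.get_state(): the state, without advancing time (a new reading comes with each control period).
- arm.grab_frame(name): name is "scene" or "top" or "wrist"; returns the picture (400x640x3 uint8, red, green, blue); there is no depth.
- arm.camera_params(name): a dict with "fx", "fy", "cx", "cy" (pixels), "T" (4x4, takes a point from camera to world coordinates); the wrist camera has in their place "hand_eye" (4x4, takes a point from camera to tool coordinates, whose origin is the TCP and whose axes are the flange's). Camera axes: x right, y down, z forward; pixel columns grow to the right and rows downward; lengths in m; the calibration is good to about 2 mm. A picture is of the moment at which its call begins: read the wrist's pose just before it. camera_params takes no time and is no camera call.
- arm.job_done(): hands the job in; it is judged then, once.
The state is a dict: "t": time; "q": joint angles; "qd": joint speeds; "joint_efforts": joint torques, N m; "eef_pos": TCP position; "ee_rot": TCP orientation; "force": force on the tool from outside, world axes, zero at the start; "moment": the same for the moment, N m; "width": finger opening in m; "gripper_force": force on a finger pad.
Only numpy, scipy, OpenCV 4.12 (cv2) and the standard library are available. Lean on these libraries where they do the work, as an engineer would, in place of code of your own. Each camera call takes 0.05 s, during which the arm holds its last target. There are 200 camera calls.

### The job

I want to put the chuck key in this small lathe: lock the spindle first by sliding the bolt on top of the headstock fully home into the notched ring, then take the chuck guard by its red ball knob, raise it 60 degrees from shut and keep holding it there. The guard falls shut by itself, so finish while still holding it steady at 60 degrees; keep it shut until the bolt is home, and leave everything else on the bench where it is.

Things in the scene. Friction and masses are not known exactly. Their poses are not given: they have to be found in the camera images.
- lathe: Small green lathe, fixed to the bench: chip tray 430 mm (y) by 170 mm (x), motor behind to x = +111 mm. Origin on the bench top under the spindle axis (118 mm up); x points to the lathe's back, y along the spindle to the headstock (left), z up. Headstock y = 30 to 158 mm, its top 158 mm up; steel notched lock ring y = 12 to 24 mm, 106 mm across; chuck beside it. Position and yaw (0.3 rad) vary.
- bolt (a joint): Spindle-lock bolt: 9 mm steel rod in two straps on top of the headstock, axis 166 mm up at lathe x = 0. 0 = drawn back, 0.028 m = fully home at its stop, tip in the ring's top notch. Slides along the lathe's -y (towards the chuck), with about 2.5 N of friction, and stays where it is left. Starts at 0 to 0.010 m.
- bolt_knob (a point): Centre of the bolt's upright black knob, 16 mm across, 28 mm tall (14 mm above and below this point), 192 mm above the bench; moves with the bolt. Free all round and above; the rod's top is 170 mm up, and the straps, 175 mm high, stay clear of the knob all along its travel.
- bolt_tip (a point): Tip of the bolt, 61 mm from the knob towards the chuck.
- guard (a joint): Chuck guard: clear curved plastic shell with red edges, 91 mm wide (lathe y = -81 to +9 mm), over the chuck. Hinge angle in rad: 0 = shut (start), grows as its front goes up and back; 1.047 = 60 degrees; 1.45 = end stop. About 0.3 kg and lightly sprung: it falls shut from every angle (1 to 3 N at the knob holds it).
- guard_knob (a point): Centre of the red ball knob, 28 mm across, on a steel stem at the guard's front, 46 mm off the shell. Shut, it lies at lathe (-101, -36, 155) mm. Pinched along the hinge direction (lathe y), it turns between the fingers as the guard swings.
- guard_hinge (a point): Point on the guard's hinge axis level with the knob, at lathe (59, -36, 166) mm; the axis runs along the lathe's y. The knob swings round it at 161 mm radius in the lathe's x-z plane; at 60 degrees it is at lathe (-31, -36, 299) mm.
- chuck_key: Loose steel T-shaped chuck key, 75 mm across the bar, 14 mm high, on the bench in front of the lathe, right; leave it alone. Origin at its underside.
- paint_brush: Loose red-handled brush, 53x184x14 mm, on the bench in front; leave it alone.
- tape_measure: Loose yellow tape measure, 34x91x66 mm, on the left; leave it alone.
- ratchet: Loose ratchet handle, 28x195x22 mm, on the left; leave it alone.
- oil_can: Loose green oil can with a spout, 180 mm high, on the right; leave it alone.
- aerosol: Loose spray can with a red cap, 59 mm across, 202 mm high, on the right; leave it alone.

How it is judged:
On the way, in this order (a step that is already met when the one before it is completed fails the run):
1. the bolt is fully home in the ring while the guard is still shut (value of joint bolt above 0.0255 m and value of joint guard below 0.08 rad), for 0.2 s.
2. the gripper holds the guard up at 60 degrees (value of joint guard between 0.94 and 1.155 rad and contact force between the fingers and guard above 0.5 N), for 0.3 s.
At the end, for the whole second after the job is handed in: The bolt is within 2.5 mm of its home stop, and the guard stands still at 60 degrees, give or take 6 degrees, held by the gripper's fingers (more than 0.5 N on it), through the last second (all of step 2 and value of joint bolt above 0.0255 m and velocity of joint guard between -0.08 and 0.08 rad/s); the arm keeps its last pose, push and grip.
It fails at once if the guard is raised (more than 7 degrees) while the spindle is not locked (value of joint guard above 0.12 rad and value of joint bolt below 0.0255 m).
It fails at once if something else on the bench is moved by more than 3 cm (distance of any of chuck_key, paint_brush, tape_measure, ratchet, oil_can, aerosol from where it was at the start of the episode above 0.03 m).
It also fails if it takes over 48 s, if anything falls off the work surface, if the arm or the gripper's body presses on something with over 40 N, if the wrist force passes 120 N, or if a joint passes its speed limit or range.

## Working session

There is one attempt and no reset: what is moved stays moved. The work goes in short steps, Python scripts to look and compute and a shell command to move; the robot and the scene stay as the last step left them, time stands still between calls to the robot, and variables do not carry over. Pictures are saved under pics/ and viewed, at most 10 in all, crops included, and the job is handed in when it is done.

```bash
mkdir -p pics; ls; python3 - <<'E'
from station import arm
import cv2,numpy as np
for n in("scene","top"):
    cv2.imwrite(f"pics/{n}0.png",arm.grab_frame(n)[:,:,::-1])
    p=arm.camera_params(n);print(n,p["fx"],p["cx"],p["cy"],np.round(p["T"],3).tolist())
s=arm.get_state();print(s["t"],s["eef_pos"],s["ee_rot"],s["width"],arm.hold_point_z,arm.camera_params("wrist"))
E
```

```text
pics
scene 492.90149749908153 319.4500382458848 194.29578017911442 [[0.827, -0.378, 0.415, -0.163], [-0.561, -0.532, 0.634, -1.064], [-0.019, -0.758, -0.652, 1.257], [0.0, 0.0, 0.0, 1.0]]
top 449.0315802545913 322.29441655863536 194.28568067045842 [[0.434, -0.87, 0.232, 0.217], [-0.901, -0.419, 0.113, -0.108], [-0.001, -0.259, -0.966, 1.408], [0.0, 0.0, 0.0, 1.0]]
0.1 [ 0.16279536 -0.65463011  0.22568804] [ 3.14007685e+00 -1.53175688e-04 -2.89789683e+00] 0.08761465634857639 0.0188 {'fx': 337.1623174464089, 'fy': 337.1623174464089, 'cx': 317.63782359333686, 'cy': 196.92727322044746, 'hand_eye': array([[ 1.11102823e-03, -9.51120771e-01, -3.08817170e-01,
         8.41147966e-02],
       [ 9.99999380e-01,  1.03452091e-03,  4.11483640e-04,
         1.70596280e-03],
       [-7.18928169e-05, -3.08817436e-01,  9.51121331e-01,
        -1.58445881e-01],
       [ 0.00000000e+00,  0.00000000e+00,  0.00000000e+00,
         1.00000000e+00]])}
```

View pics/scene0.png

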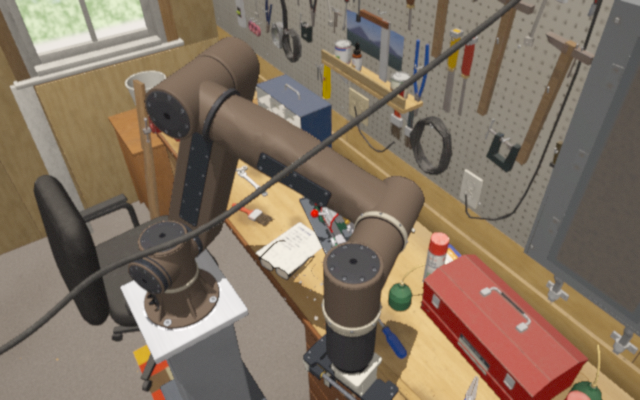

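View pics/top0.png

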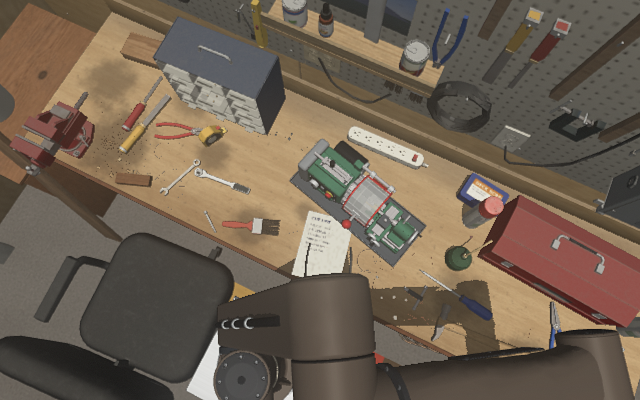

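The scene view shows the lathe mostly hidden behind the arm, with the red ball at about (315,213). The top view shows the lathe clearly: headstock around (325,170), guard around (365,195) and red knob at (346,225). I'll enlarge the top view.

```bash
python3 - <<'E'
import cv2
i=cv2.imread("pics/top0.png")[125:275,275:475]
cv2.imwrite("pics/crop0.png",cv2.resize(i,(800,600),interpolation=cv2.INTER_CUBIC))
E
```

```text
(no output)
```

View pics/crop0.png

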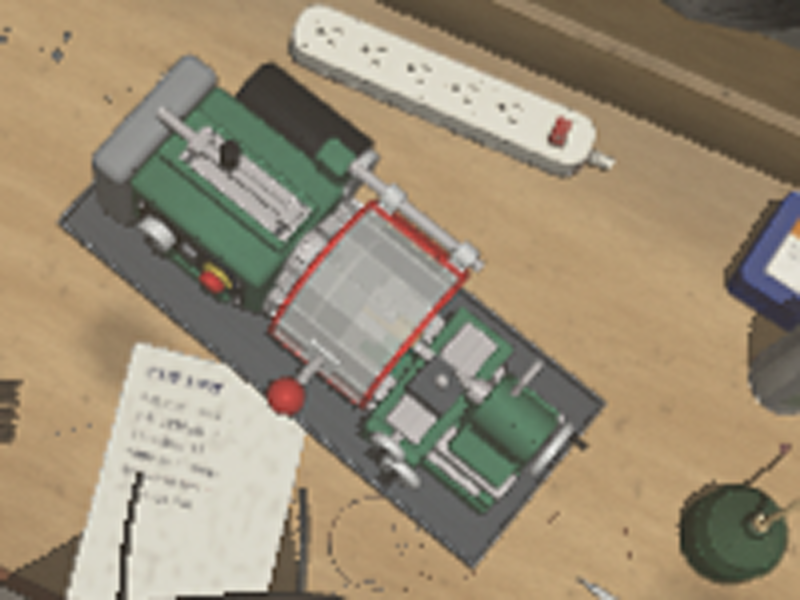

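The crop shows the black bolt knob at top pixel ≈(333,163), the red ball at ≈(347,224) and the tray's front corners at ≈(290.5,180) and (394,267), with the right rear corner at (426,226). Next I measure.

```bash
cat > h.py <<'E'
import numpy as np,cv2
from station import arm
def ray(n,u,v,z):
    p=arm.camera_params(n);T=p["T"]
    d=T[:3,:3]@np.array([(u-p["cx"])/p["fx"],(v-p["cy"])/p["fy"],1]);o=T[:3,3]
    return o+d*(z-o[2])/d[2]
def blob(m,x0,y0,x1,y1):
    k=np.zeros_like(m);k[y0:y1,x0:x1]=m[y0:y1,x0:x1]
    n,l,s,c=cv2.connectedComponentsWithStats(k);i=1+np.argmax(s[1:,4]);return c[i],s[i]
E
python3 - <<'E'
from h import *
im=cv2.imread("pics/top0.png");hsv=cv2.cvtColor(im,cv2.COLOR_BGR2HSV)
red=(((hsv[...,0]<8)|(hsv[...,0]>172))&(hsv[...,1]>150)).astype(np.uint8)
c,s=blob(red,336,215,353,232);print("ball",c,s);B=ray("top",*c,.155);print(B)
dk=(im.max(2)<60).astype(np.uint8)
c2,s2=blob(dk,327,157,339,170);print("knob",c2,s2)
# top of knob z .206, centre ~.192
K=ray("top",*c2,.196);print(K)
P=[ray("top",275+x/4,125+y/4,.012) for x,y in((62,220),(475,567),(603,403))]
print(P,np.linalg.norm(P[0]-P[1]),np.linalg.norm(P[2]-P[1]))
d=P[0]-P[1];yaw=np.arctan2(-d[0],d[1]);e=P[2]-P[1];print("yaw",yaw,np.arctan2(e[1],e[0]))
for y in(yaw,):
    R=np.array([[np.cos(y),-np.sin(y)],[np.sin(y),np.cos(y)]])
    O=B[:2]-R@[-.101,-.036];print("O",O,"knob in lathe",R.T@(K[:2]-O),[R.T@(p[:2]-O) for p in P])
# scene ball
im=cv2.imread("pics/scene0.png");hsv=cv2.cvtColor(im,cv2.COLOR_BGR2HSV)
red=(((hsv[...,0]<8)|(hsv[...,0]>172))&(hsv[...,1]>150)).astype(np.uint8)
c,s=blob(red,308,206,323,221);print("sball",c,s,ray("scene",*c,.155))
E
```

```text
ball [345.86538462 223.65384615] [342 220   8   8  52]
[ 0.46946508 -0.05863103  0.155     ]
knob [331.18181818 164.36363636] [330 161   4   6  11]
[0.59863726 0.04981757 0.196     ]
[array([0.5509997 , 0.16973397, 0.012     ]), array([ 0.43981158, -0.24314456,  0.012     ]), array([ 0.60171902, -0.28311518,  0.012     ])] 0.42758798019984956 0.16676830484223112
yaw -0.2630591135123326 -0.24203366577138555
O [ 0.57635186 -0.05013307] knob in lathe [-0.00447197  0.10230723] [array([-0.08165329,  0.20571093]), array([-0.08165329, -0.22187705]), array([ 0.08507815, -0.21837093])]
sball [314.25531915 212.93617021] [311 209   7   8  47] [ 0.47204273 -0.06026596  0.155     ]
```

```bash
echo '[[0.088,0,0,-0.094,0],[0.088,0,0,-0.094,0],[0.088,0,0,-0.094,0],[0.088,-0.594,0.579,-0.094,-1.07],[0.088,-0.594,0.579,-0.094,-1.07],[0.088,-0.594,0.579,-0.094,-1.07],[0.088,-0.594,0.579,-0.094,-1.07],[0.088,-0.594,0.579,-0.094,-1.07],[0.088,-0.594,0.579,-0.094,-1.07],[0.088,-0.594,0.579,-0.094,-1.07],[0.088,-0.594,0.579,-0.094,-1.07],[0.088,-0.594,0.579,-0.094,-1.07]]' | python3 -m creep 10
```

```text
t: 1.1
eef_pos: [0.3608, -0.3343, 0.3206]
ee_rot: [-3.141, 0.0, -1.821]
force: [1.1, -0.9, 0.8]
width: 0.0876
gripper_force: 0.0
```

```bash
echo '[[0.088,-0.431,-0.136,0,0],[0.088,-0.431,-0.136,0,0],[0.088,-0.431,-0.136,0,0],[0.088,-0.431,-0.136,0,0],[0.088,-0.431,-0.136,0,0],[0.088,-0.431,-0.136,0,0],[0.088,-0.431,-0.136,0,0],[0.088,-0.431,-0.136,0,0],[0.088,-0.431,-0.136,0,0],[0.088,-0.431,-0.136,0,0],[0.088,-0.431,-0.136,0,0],[0.088,-0.431,-0.136,0,0],[0.088,-0.431,-0.136,0,0],[0.088,-0.431,-0.136,0,0]]' | python3 -m creep
python3 - <<'E'
from h import *
im=arm.grab_frame("wrist")[:,:,::-1];cv2.imwrite("pics/w1.png",im)
E
```

```text
t: 2.27
eef_pos: [0.6011, 0.0462, 0.32]
ee_rot: [3.141, -0.001, -1.827]
force: [-0.8, 0.1, 0.5]
width: 0.0876
gripper_force: 0.0
```

View pics/w1.png

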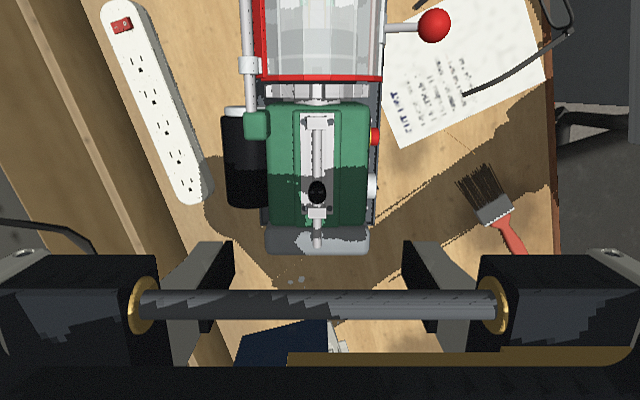

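The wrist view shows the black bolt knob at ≈(317,192), the rod running vertically through (317,120)–(318,240) and almost aligned with the tool, and the red ball at ≈(434,26).

```bash
cat >> h.py <<'E'
def wray(u,v,z,s):
    from scipy.spatial.transform import Rotation as Ro
    p=arm.camera_params("wrist");W=np.eye(4);W[:3,:3]=Ro.from_euler("xyz",s["ee_rot"]).as_matrix();W[:3,3]=s["eef_pos"]
    T=W@p["hand_eye"];d=T[:3,:3]@np.array([(u-p["cx"])/p["fx"],(v-p["cy"])/p["fy"],1]);o=T[:3,3]
    return o+d*(z-o[2])/d[2]
def rot(a): return np.array([[np.cos(a),-np.sin(a)],[np.sin(a),np.cos(a)]])
E
python3 - <<'E'
from h import *
s=arm.get_state();im=cv2.imread("pics/w1.png");hsv=cv2.cvtColor(im,cv2.COLOR_BGR2HSV)
red=(((hsv[...,0]<8)|(hsv[...,0]>172))&(hsv[...,1]>120)).astype(np.uint8)
c,st=blob(red,405,0,460,55);B=wray(*c,.155,s);print("ball",c,st,B)
dk=(im.max(2)<45).astype(np.uint8)
c2,s2=blob(dk,303,174,332,212);K=wray(*c2,.192,s);print("knob",c2,s2,K, wray(c2[0],s2[1]+s2[3]-3,.206,s))
# strap/base plate: bright grey columns along rows -> bolt axis direction
A=[]
for r in (130,140,150,160,170,218,222):
    g=im[r,285:350].astype(int);sat=g.max(1)-g.min(1);x=np.where(sat<22)[0]
    A.append((r,x.min()+285,x.max()+285))
print(A)
p1=wray((A[0][1]+A[0][2])/2,A[0][0],.16,s);p2=wray((A[4][1]+A[4][2])/2,A[4][0],.16,s);d=p2-p1
print("yaw axis",np.arctan2(-d[0],d[1]))
# ball->bolt gives yaw: rod at lathe x=0
from scipy.optimize import brentq
f=lambda a:(rot(a).T@(K[:2]-B[:2]))[0]-.101
a=brentq(f,-.5,0.1);O=B[:2]-rot(a)@[-.101,-.036];print("yaw",a,"O",O,"K lathe",rot(a).T@(K[:2]-O))
E
```

```text
ball [433.90508475  25.03502825] [418   8  33  35 885] [ 0.46868274 -0.05842515  0.155     ]
knob [316.67283951 192.05246914] [308 181  18  23 324] [0.6024812 0.0513088 0.192    ] [0.60338375 0.05487557 0.206     ]
[(130, np.int64(300), np.int64(333)), (140, np.int64(300), np.int64(333)), (150, np.int64(293), np.int64(333)), (160, np.int64(301), np.int64(333)), (170, np.int64(301), np.int64(340)), (218, np.int64(294), np.int64(339)), (222, np.int64(294), np.int64(340))]
yaw axis -0.15621359809491137
yaw -0.26064801571305424 O [ 0.57554872 -0.0496695 ] K lathe [2.58975878e-15 1.04508251e-01]
```

```bash
echo '[[0.088,-0.005,0,0.04,0],[0.06,-0.005,0,0.08,0],[0.05,-0.005,0,0.11,0],[0.05,-0.005,0,0.138,0],[0.05,-0.005,0,0.138,0],[0.01,-0.005,0,0.138,0],[0.01,-0.005,0,0.138,0],[0.01,-0.005,0,0.138,0],[0.01,-0.005,0,0.138,0],[0.01,-0.005,0,0.138,0],[0.01,-0.005,0,0.138,0],[0.01,-0.005,0,0.138,0]]' | python3 -m creep 12
python3 - <<'E'
from h import *
im=arm.grab_frame("wrist")[:,:,::-1];cv2.imwrite("pics/w2.png",im);print(arm.get_state()["width"])
E
```

```text
t: 3.32
eef_pos: [0.6028, 0.051, 0.1831]
ee_rot: [-3.141, 0.0, -1.828]
force: [-0.4, -0.4, -0.3]
width: 0.0199
gripper_force: 0.0
0.015679736120916103
```

View pics/w2.png

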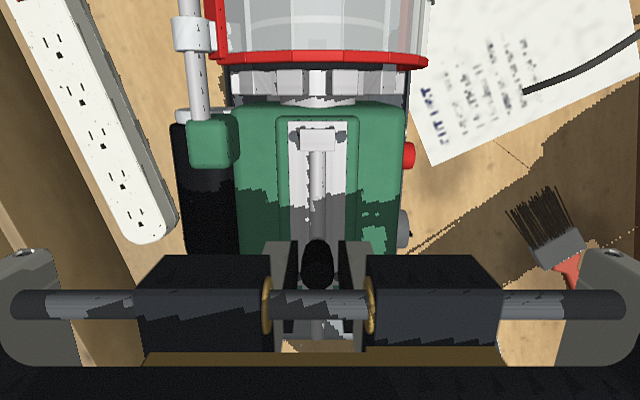

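The knob (317,265) sits between the closed pads, and the width of 15.7 mm matches its 16 mm. Now I slide towards the chuck (+x tool).

```bash
echo '[[0.01,0,0,0,0],[0.01,0,0,0,0],[0.01,0.004,0,0,0],[0.01,0.008,0,0,0],[0.01,0.012,0,0,0],[0.01,0.016,0,0,0],[0.01,0.019,0,0,0],[0.01,0.022,0,0,0],[0.01,0.025,0,0,0],[0.01,0.028,0,0,0],[0.01,0.030,0,0,0],[0.01,0.030,0,0,0]]' | python3 -m creep 12
python3 - <<'E'
from h import *
s=arm.get_state();im=arm.grab_frame("wrist")[:,:,::-1];cv2.imwrite("pics/w3.png",im);print(s["width"],s["eef_pos"],s["force"])
E
```

```text
t: 4.37
eef_pos: [0.5961, 0.0237, 0.1829]
ee_rot: [-3.14, 0.004, -1.828]
force: [4.8, 10.3, 1.6]
width: 0.0157
gripper_force: 12.0
0.015651930676187937 [0.59605726 0.0236844  0.18293008] [ 4.846514   10.30650455  1.59421832]
```

View pics/w3.png

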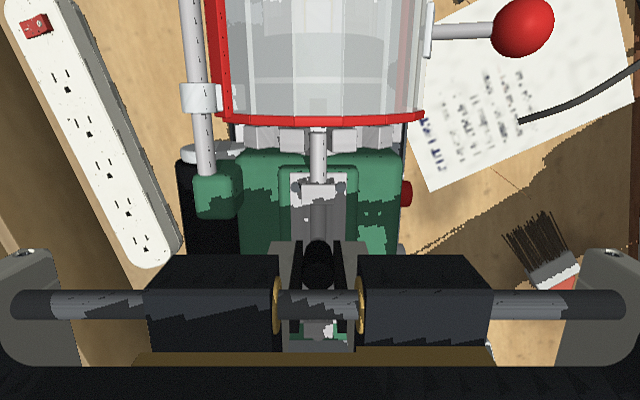

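The rod tip has entered the ring notch under (318,130), and 11 N along the push suggests it is at the stop. One firmer push will confirm it.

```bash
echo '[[0.01,0,0,0,0],[0.01,0,0,0,0],[0.01,0.001,0,0,0],[0.01,0.002,0,0,0],[0.01,0.002,0,0,0],[0.01,0.002,0,0,0]]' | python3 -m creep 25
```

```text
t: 4.92
eef_pos: [0.5961, 0.0236, 0.1829]
ee_rot: [-3.139, 0.006, -1.827]
force: [4.6, 17.0, 3.1]
width: 0.015
gripper_force: 25.0
```

```bash
echo '[[0.01,-0.002,0,0,0],[0.01,-0.0035,0,0,0],[0.05,-0.0035,0,0,0],[0.05,-0.0035,0,0,0],[0.05,-0.0035,0,0,0],[0.07,-0.0035,0,-0.03,0],[0.08,-0.0035,0,-0.06,0],[0.08,-0.0035,0,-0.1,0],[0.08,-0.0035,0,-0.137,0],[0.08,0.03,0.03,-0.137,0.12],[0.08,0.06,0.06,-0.137,0.24],[0.08,0.08,0.08,-0.137,0.36],[0.08,0.108,0.102,-0.137,0.48],[0.08,0.108,0.102,-0.137,0.6],[0.08,0.108,0.102,-0.137,0.72],[0.08,0.108,0.102,-0.137,0.84],[0.08,0.108,0.102,-0.137,0.96],[0.08,0.108,0.102,-0.137,1.08],[0.08,0.108,0.102,-0.137,1.2],[0.08,0.108,0.102,-0.137,1.32]]' | python3 -m creep
echo '[[0.08,0,0,0,0.12],[0.08,0,0,0,0.251],[0.08,0,0,0,0.251],[0.08,0,0,0,0.251]]' | python3 -m creep
python3 - <<'E'
from h import *
s=arm.get_state();im=arm.grab_frame("wrist")[:,:,::-1];cv2.imwrite("pics/w4.png",im)
hsv=cv2.cvtColor(np.ascontiguousarray(im),cv2.COLOR_BGR2HSV)
red=(((hsv[...,0]<8)|(hsv[...,0]>172))&(hsv[...,1]>120)).astype(np.uint8)
c,st=blob(red,270,100,360,300);print(c,st,wray(*c,.155,s),s["q"])
im=arm.grab_frame("top")[:,:,::-1];cv2.imwrite("pics/top1.png",im)
E
```

```text
t: 6.58
eef_pos: [0.4672, -0.0591, 0.3188]
ee_rot: [-3.141, -0.002, 3.129]
force: [0.2, -0.1, -0.2]
width: 0.08
gripper_force: 0.0
t: 6.92
eef_pos: [0.4677, -0.0589, 0.3191]
ee_rot: [-3.141, -0.001, 2.887]
force: [0.1, -0.5, -0.5]
width: 0.0802
gripper_force: 0.0
[317.66237942 178.77009646] [304 165  28  28 622] [ 0.46872052 -0.05752894  0.155     ] [ 2.93557351e-01 -3.45724606e-02 -2.58375364e-01 -2.51766860e-04
 -1.34856191e+00 -2.11859965e+00]
```

View pics/w4.png

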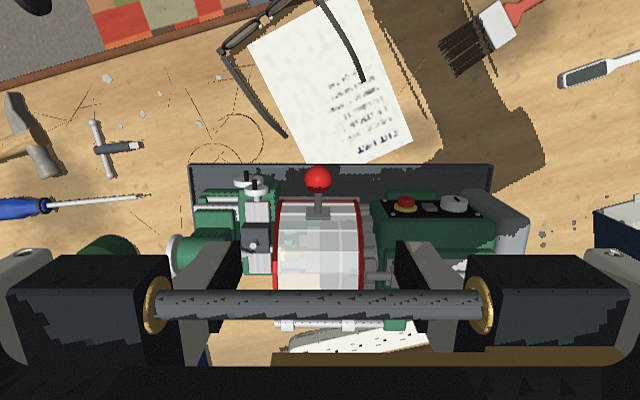

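The ball is at (318,179), centred, with clear space either side. I descend with a 50 mm opening and close on it.

```bash
echo '[[0.05,-0.001,0.002,0.04,0],[0.05,-0.001,0.002,0.08,0],[0.05,-0.001,0.002,0.12,0],[0.05,-0.001,0.002,0.15,0],[0.05,-0.001,0.002,0.17,0],[0.05,-0.001,0.002,0.183,0],[0.05,-0.001,0.002,0.183,0],[0.02,-0.001,0.002,0.183,0],[0.02,-0.001,0.002,0.183,0],[0.02,-0.001,0.002,0.183,0],[0.02,-0.001,0.002,0.183,0],[0.02,-0.001,0.002,0.183,0],[0.02,-0.001,0.002,0.183,0],[0.02,-0.001,0.002,0.183,0],[0.02,-0.001,0.002,0.183,0]]' | python3 -m creep 20
python3 - <<'E'
from h import *
im=arm.grab_frame("wrist")[:,:,::-1];cv2.imwrite("pics/w5.png",im)
# tool-axis waypoints: -x tool = lathe +x ; -z tool = up
for d in range(5,61,5):
    t=np.radians(d);x,z=-.160,-.011
    X=x*np.cos(t)+z*np.sin(t)*1;Z=-x*np.sin(t)+z*np.cos(t)
    print(d,round(-(X-x),4),round(-(Z-z),4))
E
```

```text
t: 8.27
eef_pos: [0.4698, -0.0592, 0.1377]
ee_rot: [-3.138, 0.001, 2.885]
force: [0.6, -14.3, 0.7]
width: 0.0269
gripper_force: 20.0
5 0.0003 -0.014
10 -0.0005 -0.028
15 -0.0026 -0.0418
20 -0.0059 -0.0554
25 -0.0103 -0.0686
30 -0.0159 -0.0815
35 -0.0226 -0.0938
40 -0.0304 -0.1054
45 -0.0391 -0.1164
50 -0.0487 -0.1265
55 -0.0592 -0.1358
60 -0.0705 -0.1441
```

View pics/w5.png

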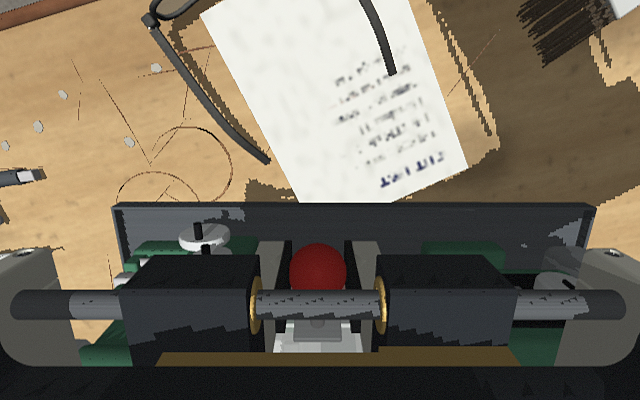

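The ball (318,270) is between the pads. The side force of 14 N means the arm is about 2 mm off laterally, so I take that out first and then follow the arc.

```bash
echo '[[0.02,0,-0.001,0,0],[0.02,0,-0.002,0,0],[0.02,0,-0.002,-0.007,0],[0.02,0,-0.002,-0.014,0],[0.02,0,-0.002,-0.021,0],[0.02,-0.0005,-0.002,-0.028,0],[0.02,-0.0015,-0.002,-0.035,0],[0.02,-0.0026,-0.002,-0.0418,0],[0.02,-0.004,-0.002,-0.0487,0],[0.02,-0.006,-0.002,-0.0554,0],[0.02,-0.008,-0.002,-0.062,0],[0.02,-0.0103,-0.002,-0.0686,0],[0.02,-0.013,-0.002,-0.075,0],[0.02,-0.016,-0.002,-0.0815,0],[0.02,-0.016,-0.002,-0.0815,0]]' | python3 -m creep 20
```

```text
t: 9.57
eef_pos: [0.4843, -0.0631, 0.2192]
ee_rot: [-3.141, -0.002, 2.884]
force: [-5.7, -2.1, -0.5]
width: 0.0261
gripper_force: 20.0
```

```bash
echo '[[0.02,-0.003,0,-0.0062,0],[0.02,-0.0067,0,-0.0123,0],[0.02,-0.0105,0,-0.0182,0],[0.02,-0.0145,0,-0.0239,0],[0.02,-0.0188,0,-0.0295,0],[0.02,-0.0232,0,-0.0349,0],[0.02,-0.0279,0,-0.04,0],[0.02,-0.0328,0,-0.045,0],[0.02,-0.0379,0,-0.0498,0],[0.02,-0.0432,0,-0.0543,0],[0.02,-0.0488,0,-0.0585,0],[0.02,-0.0545,0,-0.0626,0],[0.02,-0.0545,0,-0.0626,0],[0.02,-0.0545,0,-0.0626,0],[0.02,-0.0545,0,-0.0626,0]]' | python3 -m creep 20
python3 - <<'E'
from h import *
im=arm.grab_frame("wrist")[:,:,::-1];cv2.imwrite("pics/w6.png",im)
t=arm.grab_frame("top")[:,:,::-1]
i=cv2.resize(t[115:275,275:475],(500,400),interpolation=cv2.INTER_CUBIC);j=cv2.resize(np.ascontiguousarray(im[100:340,230:410]),(300,400))
cv2.imwrite("pics/c6.png",np.hstack([i,j]));s=arm.get_state();print(s["eef_pos"],s["force"],s["width"])
E
```

```text
t: 10.82
eef_pos: [0.5374, -0.0771, 0.2818]
ee_rot: [-3.141, -0.0, 2.884]
force: [-5.5, -2.4, 2.8]
width: 0.0267
gripper_force: 20.0
[ 0.53730729 -0.07705602  0.28177989] [-5.35970961 -2.79735853  1.948128  ] 0.02659548141927143
```

View pics/c6.png

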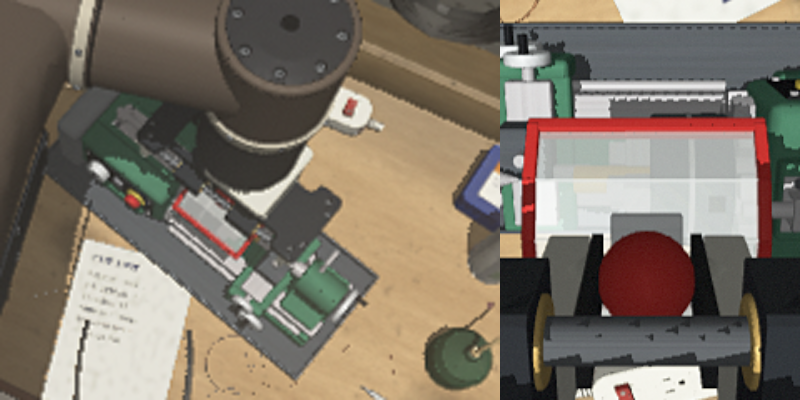

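The guard stands open with its red edge up, and the ball is between the pads at (647,275) in the right-hand inset. The held point is 0.300 m high and has gone 70 mm back, which agrees with 60°. I'll hold briefly, then hand in.

```bash
echo '[[0.02,0,0,0,0],[0.02,0,0,0,0],[0.02,0,0,0,0],[0.02,0,0,0,0],[0.02,0,0,0,0],[0.02,0,0,0,0]]' | python3 -m creep 20 && python3 -c "
from station import arm
print(arm.job_done())"
```

```text
t: 11.42
eef_pos: [0.5373, -0.0771, 0.2818]
ee_rot: [-3.141, -0.0, 2.884]
force: [-5.2, -3.1, 2.3]
width: 0.0267
gripper_force: 20.0
the job is handed in; nothing more can be done
None
```

I pushed the bolt against its stop, then raised the guard by its ball knob to about 60° and handed in at 11.4 s with the gripper still holding it; no verdict was printed, and the angle comes from the arm's position.

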